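# Move a circuit board from the storage rack to the test dock

## Task

Pull the circuit board with the red bar straight up out of its slot in the black storage rack, and slide it down into the slot between the blue posts of the test dock, either way round, until it is fully home; then let go. Lower it gently, do not drop it in, and leave the boards with the white and blue bars standing in the rack as they are.

Things in the scene. Friction and masses are not known exactly. Their poses are not given: they have to be found in the camera images.
- board_red: Green circuit board with a RED bar on its top edge, 0.12 kg, upright in one of the rack's slots. Origin: centre of its bottom edge; x along it, y across its thickness, z up. 110 long, 4 thick, up to z = 80 mm (lowest 8 mm: tongue 94 long). Bar to grasp across its thickness: 64 long, 10 thick, z = 76 to 92 mm, centred. Small parts on the -y face stand out 6 mm, z = 20 to 58 mm.
- board_white: Loose green circuit board with a WHITE pull bar, same shape, size and frame as the red-bar board; stands in another slot of the rack and stays there.
- board_blue: Loose green circuit board with a BLUE pull bar, same shape, size and frame as the red-bar board; stands in another slot of the rack and stays there.
- rack: Storage rack, black with grey grooved end cheeks, fixed to the bench, 128 mm (x) by 194 mm (y), 50 mm high. Origin: centre of its underside. Three slots along its x, at y = -66, 0 and +66 mm; the boards stand on its floor at z = 8 mm, their ends in 6.5 mm wide grooves that reach up to z = 50 mm.
- dock: Test dock, fixed: aluminium base 140 x 70 mm, two blue posts. Origin: centre of its underside. Slot along its x at y = 0: grooves 6 wide, 114 mm end to end, in the posts (|x| = 49 to 57 mm), up to z = 51 mm; flared mouths above, to z = 62 mm. Between them a black socket (slot 8 wide, top z = 22 mm). A board fully home has its bottom edge on the base at z = 12 mm, its bar's top at z = 104 mm.
Not all that is in view belongs to the job. What is shaped like the board_red but pink is not meant.

How it is judged:
By the outcome, as a careful person would: the job done as asked, in the order asked, and still so for the second after the job is handed in, with the robot touching nothing.
It also fails if it takes over 42 s, if anything falls off the work surface, if the arm or the gripper's body presses on something with over 40 N, if the wrist force passes 120 N, or if a joint passes its speed limit or range.

## Robot

A 6-joint arm with a two-finger parallel gripper is mounted at the origin on a cart in front of the work surface, level with it; the furniture and walls round the work are solid. World frame = base frame: x ahead of the robot, y to its left, z up, the work surface at z = 0. Lengths are in mm, angles in rad, forces in N, time in s.
With the tool pointing down it reaches from about 250 to 725 mm from the base axis. Payload 4 kg.
Tool frame: the origin (TCP) lies midway between the tips of the shut fingers; the grasp point (between the pads) lies behind it (arm.grip_depth is the z of the grasp point in the tool frame, in mm); z points along the fingers, x is the direction in which the jaws open and shut, and the axes are right-handed (so a half turn about z gives the same grasp; the last joint's range is limited). The gripper opens to 85 mm and grips with 20 to 120 N. Pads are 22 mm wide; open, the fingers measure 114 mm over their backs; the gripper's body (76 mm by 85 mm) begins 54 mm behind the grasp point. The pads swing forward as they close: fully open they stand 13 mm farther back than shut.
Start: joints at [0, 0.241, 0.005, 1.335, 0, 1.571], TCP at [499.999, -0, 202.206] pointing down, gripper open.
Joint ranges: [-2.72, 2.72], [-1.05, 1.87], [-1.09, 1.28], [-1.99, 2.15], [-1.42, 1.44], [-3.14, 3.14]. Speed limits (rad/s): [2.79, 2.79, 3.14, 3.14, 3.14, 3.14].

## Interface

Orientations are given as a rotation vector (axis times angle).
In Python, from rig import readout, viewer, finish_job, arm gives the robot as it stands. The module is installed in compiled form; this text tells all that it offers.
- The arm moves only by the tool play_rows, never from a script. Its argument "plan" is a list of rows, each a list of 6 numbers: the shift along the tool's x, y, z in units of 30 mm (1.0 is 30 mm), then the turn, a rotation vector about the tool's x, y, z in units of 5 degrees (1.0 is 5 degrees). In form: [[x, y, z, rx, ry, rz], ...]. A call has 1 to 20 rows; each row is the pose to reach, as a shift and turn from the pose commanded when the call began, along the tool's axes at that moment; what a row does not reach only later rows make up. A row lasts 1/12 s, in which the tool goes at most 41.7 mm and 7.16 degrees, less where a joint would pass 70% of its speed; a pose out of reach is approached as far as the arm can. A call with a gripper value outside its range is refused whole. "claw" is the finger opening in mm, from 0 to 85.4, set as the call begins (left out, the last holds). The fingers move at their own pace and stop on an object; the grip force is fixed at half the most. Time passes only in rows, so rows that repeat a pose let the fingers close. It gives the time, the measured TCP pose, the force and the opening at its end, in the units of the state.
- readout.get_obs(): the state, without advancing time (a new reading comes with each control period).
- viewer.camera(name): name is "scene" or "side" or "wrist"; returns a dict with "pixels" (400x640x3 uint8, red, green, blue), "camera_matrix" (3x3 intrinsics, pixels), "k1" (the pictures are not rectified: a ray, as slopes to the right and down, at radius r is drawn at 1 + k1 r^2 times it, then the intrinsics apply), "position" and "rotation" of the camera in the world; the wrist camera has in their place "hand_eye" (4x4, takes a point from camera to tool coordinates, whose origin is the TCP and whose axes are the tool frame's). Camera axes: x right, y up, looking along -z (the intrinsics and any distortion apply to the point x, -y, -z); pixel columns grow to the right and rows downward; lengths in mm; the calibration is good to about 2 mm. A picture is of the moment at which its call begins: read the wrist's pose just before it. There is no depth.
- finish_job(): hands the job in, once; it reports no verdict.
The state is a dict: "t": time; "joint_positions": joint angles; "joint_vel": joint speeds; "joint_efforts": joint torques, N m; "tool_pos": TCP position; "tool_rot": TCP orientation; "ft_force": force on the tool from outside, world axes, zero at the start; "moment": the same for the moment, N m; "gripper_width": finger opening in mm.
Only numpy, scipy, OpenCV 4.12 (cv2) and the standard library are available. Lean on these libraries where they do the work, as an engineer would, in place of code of your own. Each camera call takes 0.05 s, during which the arm holds its last target. There are 200 camera calls.

## Working session

There is one attempt and no reset: what is moved stays moved. The work goes in short steps, Python scripts to look and compute and a tool call to move; the robot and the scene stay as the last step left them, time stands still between calls to the robot, and variables do not carry over. Pictures are saved under pics/ and viewed, on a budget of 10 in all, crops included, one or two more only if the job needs it, and the job is handed in when it is done.

Besides the shell and the picture viewer there is one more tool, called in YAML: its name, and indented under it one key for each argument. play_rows: Moves the arm, as the interface text tells. Its arguments: {"type":"object","properties":{"plan":{"type":"array","items":{"type":"array","items":{"type":"number"}}},"claw":{"type":"number"}},"required":["plan"]}

```bash
mkdir -p pics
python3 - <<'E'
from rig import readout, viewer, arm
import cv2,numpy as np,pickle
o=readout.get_obs();print(o['t'],o['tool_pos'],o['tool_rot'],arm.grip_depth)
for n in('scene','side','wrist'):
    c=viewer.camera(n);pickle.dump((o,c),open(f'pics/{n}0.pkl','wb'))
    cv2.imwrite(f'pics/{n}0.png',c['pixels'][:,:,::-1])
    print(n,c['camera_matrix'].tolist(),c['k1'],c.get('position'),c.get('rotation'),c.get('hand_eye'))
E
```

```text
0.0 [ 4.99309737e+02 -2.85533232e-02  2.01314029e+02] [ 3.14155864e+00 -6.02230853e-05 -3.24981289e-03] -18.700000000000003
scene [[379.9979140392843, 0.0, 316.8170609642619], [0.0, 379.9979140392843, 203.55958805601944], [0.0, 0.0, 1.0]] -0.003676215917304407 [   1.9921121  -680.16136275  569.0190302 ] [ 1.00365045 -0.37143017 -0.69035114] None
side [[421.40543632915916, 0.0, 317.53979265636565], [0.0, 421.40543632915916, 199.1667085562673], [0.0, 0.0, 1.0]] -0.09663259154830178 [1060.86559647 -191.62553271  814.98191552] [0.50733901 0.32809924 1.159517  ] None
wrist [[284.46525573497934, 0.0, 316.7261379476697], [0.0, 284.46525573497934, 199.26890480342433], [0.0, 0.0, 1.0]] -0.02261679781372289 None None [[ 9.99999254e-01  1.13092756e-03 -4.60953413e-04  1.49432111e-01]
 [ 9.48415039e-04 -9.56936991e-01 -2.90294155e-01 -7.34258593e+01]
 [-7.69405032e-04  2.90293501e-01 -9.56937350e-01 -1.72039918e+02]
 [ 0.00000000e+00  0.00000000e+00  0.00000000e+00  1.00000000e+00]]
```

View pics/scene0.png

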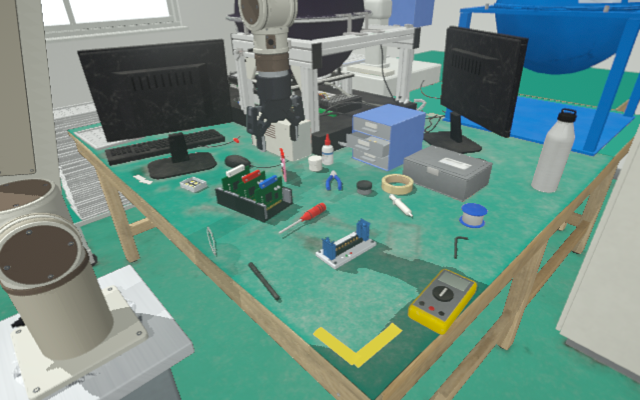

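View pics/side0.png

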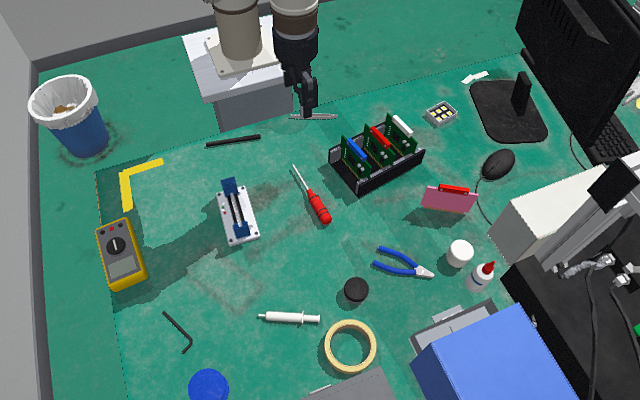

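The red-bar board stands in the middle slot: its bar is at about (381,136) in the side view. The dock is at about (238,215), and the pink decoy at (450,195). I'll locate them roughly.

```bash
cat > h.py <<'E'
import numpy as np,cv2,pickle
from scipy.spatial.transform import Rotation as R
def pose(o,c):
    if c.get('position') is not None: return R.from_rotvec(c['rotation']).as_matrix(),np.array(c['position'])
    Rt=R.from_rotvec(o['tool_rot']).as_matrix();H=np.array(c['hand_eye'])
    return Rt@H[:3,:3],Rt@H[:3,3]+o['tool_pos']
def atz(o,c,uv,z):
    Rc,p=pose(o,c);K=c['camera_matrix']
    u=cv2.undistortPoints(np.array(uv,float).reshape(-1,1,2),K,np.array([c['k1'],0,0,0.]))[:,0]
    d=np.c_[u[:,0],-u[:,1],-np.ones(len(u))]@Rc.T
    return p+d*((z-p[2])/d[:,2])[:,None]
def proj(o,c,P):
    Rc,p=pose(o,c);q=(np.atleast_2d(P)-p)@Rc*[1,-1,-1]
    return cv2.projectPoints(q,np.zeros(3),np.zeros(3),c['camera_matrix'],np.array([c['k1'],0,0,0.]))[0][:,0]
def load(n): return pickle.load(open(f'pics/{n}.pkl','rb'))
def snap(n,name):
    from rig import readout,viewer
    o=readout.get_obs();c=viewer.camera(n);pickle.dump((o,c),open(f'pics/{name}.pkl','wb'))
    cv2.imwrite(f'pics/{name}.png',c['pixels'][:,:,::-1]);return o,c
E
python3 - <<'E'
from h import *
o,c=load('side0');px=c['pixels'].astype(int)
print(atz(o,c,[(372,127),(391,146)],100).round())
print(atz(o,c,[(228,184),(241,230)],60).round())
h=cv2.hsv_from=cv2.cvtColor(c['pixels'],cv2.COLOR_RGB2HSV)
m=((h[...,0]<8)|(h[...,0]>172))&(h[...,1]>170)&(h[...,2]>90)
n,l,s,ce=cv2.connectedComponentsWithStats(m.astype('uint8'))
for i in range(1,n):
    if s[i,4]>20: print(s[i],ce[i],atz(o,c,[ce[i]],98)[0].round(1))
E
```

```text
[[503. 175. 100.]
 [569. 190. 100.]]
[[ 508. -171.   60.]
 [ 628. -176.   60.]]
[370 126  21  23 167] [379.88023952 137.05988024] [535.  179.3  98. ]
[438 184  31  12 215] [453.09302326 189.11627907] [717.7 259.5  98. ]
[307 189  25  36 336] [318.99107143 207.60714286] [657.4 -17.5  98. ]
[483 261  12  13  98] [488.2244898  267.37755102] [895.2 228.6  98. ]
```

View pics/wrist0.png

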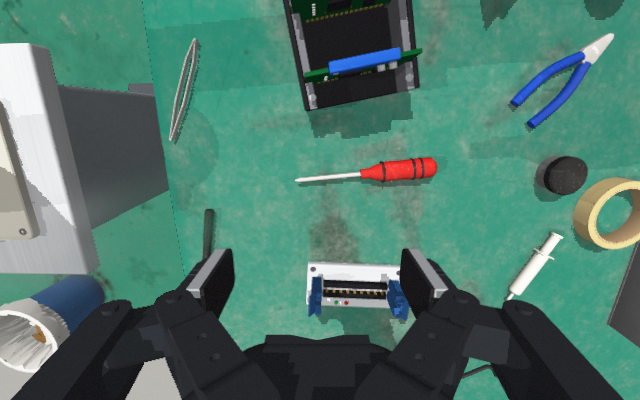

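The wrist view shows the rack at the top, with the blue bar at (365,60), and the dock at (357,290). I'll move above the red bar and turn the jaws across it.

play_rows:
  plan:
    - [1.2,-6.0,0,0,0,-20.6]
    - [1.2,-6.0,0,0,0,-20.6]
    - [1.2,-6.0,0,0,0,-20.6]
    - [1.2,-6.0,0,0,0,-20.6]
    - [1.2,-6.0,0,0,0,-20.6]
    - [1.2,-6.0,0,0,0,-20.6]
    - [1.2,-6.0,0,0,0,-20.6]
    - [1.2,-6.0,0,0,0,-20.6]
    - [1.2,-6.0,0,0,0,-20.6]
    - [1.2,-6.0,0,0,0,-20.6]
    - [1.2,-6.0,0,0,0,-20.6]
    - [1.2,-6.0,0,0,0,-20.6]
    - [1.2,-6.0,0,0,0,-20.6]
    - [1.2,-6.0,0,0,0,-20.6]
    - [1.2,-6.0,0,0,0,-20.6]
    - [1.2,-6.0,0,0,0,-20.6]
    - [1.2,-6.0,0,0,0,-20.6]
  claw: 45

```text
t: 1.57
tool_pos: [535.8, 179.9, 201.8]
tool_rot: [-1.957, -2.457, 0.001]
ft_force: [0.3, -0.3, 0.7]
gripper_width: 44.9
```

Run:
```python
from h import *
o,c=snap('wrist','w1');print(o['t'],o['tool_pos'],o['tool_rot'],o['joint_positions'],o['gripper_width'],o['ft_force'])
h=cv2.cvtColor(c['pixels'],cv2.COLOR_RGB2HSV)
m=((h[...,0]<8)|(h[...,0]>172))&(h[...,1]>150)&(h[...,2]>80)
n,l,s,ce=cv2.connectedComponentsWithStats(m.astype('uint8'))
for i in range(1,n):
    if s[i,4]>60:
        ys,xs=np.where(l==i);r=cv2.minAreaRect(np.c_[xs,ys].astype(np.float32));b=cv2.boxPoints(r)
        print(s[i],b.round().tolist());print(atz(o,c,b,100).round(1).tolist(),atz(o,c,[r[0]],100).round(1))
```

```text
1.5667 [535.78414196 179.9139889  201.84451669] [-1.95724036e+00 -2.45688869e+00  1.09510153e-03] [ 3.23990338e-01  3.72169076e-01  1.86517791e-01  1.38594759e+00
 -4.30441009e-05  9.85639431e-02] 44.93587936269432 [ 0.31874024 -0.27481001  0.74133374]
[317 151  13  64 675] [[316.0, 214.0], [318.0, 151.0], [329.0, 151.0], [327.0, 214.0]]
[[560.4, 184.0, 100.0], [497.2, 171.9, 100.0], [495.3, 182.3, 100.0], [558.3, 195.1, 100.0]] [[526.8 183.1 100. ]]
[166 157  18  22 292] [[166.0, 157.0], [183.0, 157.0], [183.0, 178.0], [166.0, 178.0]]
[[535.8, 29.3, 100.0], [532.1, 45.5, 100.0], [553.0, 47.4, 100.0], [556.8, 30.8, 100.0]] [[544.3  38.3 100. ]]
[166 181  21  27 496] [[166.0, 181.0], [186.0, 181.0], [186.0, 207.0], [166.0, 207.0]]
[[559.8, 31.0, 100.0], [555.4, 50.6, 100.0], [582.7, 53.1, 100.0], [587.3, 33.0, 100.0]] [[571.1  42.  100. ]]
[166 209  21   7 107] [[166.0, 209.0], [186.0, 209.0], [186.0, 215.0], [166.0, 215.0]]
[[589.5, 33.2, 100.0], [584.9, 53.3, 100.0], [591.4, 53.9, 100.0], [596.1, 33.6, 100.0]] [[590.4  43.5 100. ]]
[166 216  21  11 184] [[166.0, 216.0], [186.0, 216.0], [186.0, 226.0], [166.0, 226.0]]
[[597.2, 33.7, 100.0], [592.5, 54.0, 100.0], [603.6, 55.0, 100.0], [608.4, 34.5, 100.0]] [[600.4  44.3 100. ]]
[337 314  30  21 300] [[333.0, 322.0], [341.0, 313.0], [366.0, 334.0], [358.0, 343.0]]
[[686.6, 233.1, 100.0], [671.5, 238.9, 100.0], [693.8, 275.3, 100.0], [709.6, 269.8, 100.0]] [[690.1 254.  100. ]]
```

View pics/w1.png

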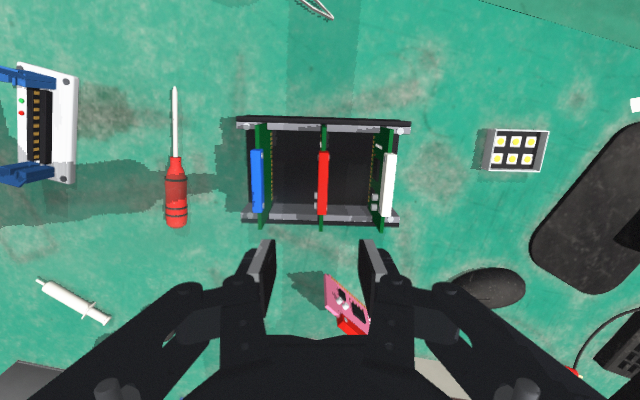

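The red bar is at (322,183) between the blue and white ones. It needs about +5 mm in tool x, −7 mm in tool y and +1.7° of turn. I'll go down part way and measure again.

play_rows:
  plan:
    - [0.08,-0.11,0.8,0,0,0.17]
    - [0.17,-0.23,1.7,0,0,0.34]
    - [0.17,-0.23,2.4,0,0,0.34]
    - [0.17,-0.23,2.4,0,0,0.34]
    - [0.17,-0.23,2.4,0,0,0.34]

```text
t: 2.03
tool_pos: [527.1, 183.1, 129.3]
tool_rot: [-1.992, -2.428, 0.004]
ft_force: [0.3, 0.7, 0.3]
gripper_width: 45.1
```

```bash
cat > bar.py <<'E'
from h import *
import sys
def bar(o,c,z,lo=150):
    h=cv2.cvtColor(c['pixels'],cv2.COLOR_RGB2HSV)
    m=((h[...,0]<8)|(h[...,0]>172))&(h[...,1]>lo)&(h[...,2]>80)
    n,l,s,ce=cv2.connectedComponentsWithStats(m.astype('uint8'))
    i=min((k for k in range(1,n) if s[k,4]>300),key=lambda k:abs(ce[k][0]-317)+abs(ce[k][1]-150)*.3)
    ys,xs=np.where(l==i)
    r=np.array([(xs[ys==y].min(),xs[ys==y].max()+1,y+.5) for y in range(ys.min()+3,ys.max()-2)])
    L=atz(o,c,r[:,[0,2]]-[.5,.5],z);Q=atz(o,c,r[:,[1,2]]-[.5,.5],z)
    T=R.from_rotvec(o['tool_rot']).as_matrix()
    for nm,P in(('L',L),('R',Q)):
        q=(P-o['tool_pos'])@T;f=np.polyfit(q[:,1],q[:,0],1)
        print(nm,'x at mid',np.polyval(f,q[:,1].mean()).round(2),'slope deg',np.degrees(np.arctan(f[0])).round(2),'y',q[[0,-1],1].round(1))
    print(s[i])
E
python3 - <<'E'
from bar import *
o,c=snap('wrist','w2');print(o['t'],o['tool_pos'],o['tool_rot'],o['ft_force']);bar(o,c,100)
E
```

```text
2.0333 [527.14206013 183.0559451  129.34170253] [-1.99166451 -2.42759577  0.00412635] [0.31455435 0.65258117 0.34064032]
L x at mid -5.04 slope deg 0.59 y [-30.9  30.5]
R x at mid 5.1 slope deg -0.27 y [-30.9  30.5]
[ 311  172   15   84 1113]
```

View pics/w2.png

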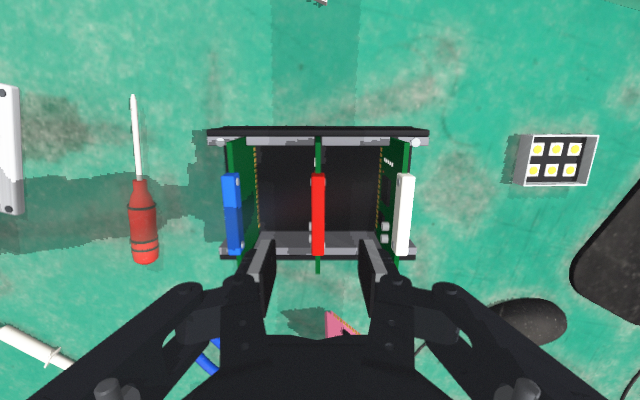

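The bar is centred between the pads to about 0.1 mm, with 0.2° of turn error. I'll go down and grip.

play_rows:
  plan:
    - [0,0,0.6,0,0,0]
    - [0,0,1.2,0,0,0]
    - [0,0,1.7,0,0,0]
    - [0,0,1.87,0,0,0]
    - [0,0,1.87,0,0,0]

```text
t: 2.5
tool_pos: [528.3, 183.4, 74.3]
tool_rot: [-1.992, -2.429, 0.0]
ft_force: [0.6, -0.2, 0.6]
gripper_width: 44.9
```

play_rows:
  plan:
    - [0,0,0,0,0,0]
    - [0,0,0,0,0,0]
    - [0,0,0,0,0,0]
    - [0,0,0,0,0,0]
    - [0,0,0,0,0,0]
    - [0,0,0,0,0,0]
    - [0,0,0,0,0,0]
    - [0,0,0,0,0,0]
  claw: 0

```text
t: 3.17
tool_pos: [528.1, 183.4, 74.2]
tool_rot: [1.992, 2.429, -0.0]
ft_force: [-0.0, 0.0, -0.6]
gripper_width: 0.2
```

The fingers shut on nothing (0.2 mm opening), so I'll look.

Run:
```python
from h import *
o,c=snap('wrist','w3');print(o['tool_pos'],o['gripper_width'],o['ft_force'])
o2,s=snap('side','s3');o2,d=snap('scene','c3')
im=np.hstack([cv2.resize(s['pixels'][80:220,290:460],None,fx=2.2,fy=2.2,interpolation=3),cv2.resize(d['pixels'][110:250,180:350],None,fx=2.2,fy=2.2,interpolation=3)])
w=cv2.resize(c['pixels'][120:320,160:480],(im.shape[1]*0+400,250));w=np.pad(w,((0,0),(0,im.shape[1]-400),(0,0)))
cv2.imwrite('pics/m3.png',np.vstack([im,w])[:,:,::-1])
```

```text
[528.10280217 183.406492    74.15622845] 0.15149557068914377 [-0.01704348  0.02406618 -0.55597494]
```

View pics/m3.png

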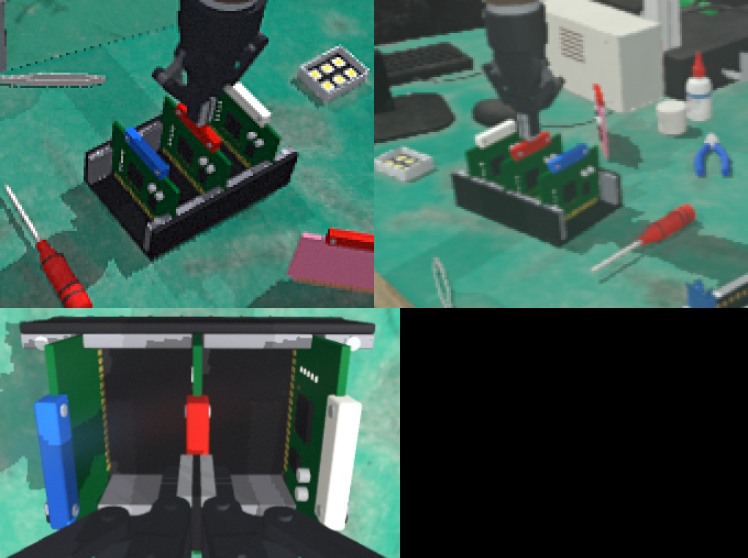

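Run:
```python
from h import *
o,c=load('w3');T=R.from_rotvec(o['tool_rot']).as_matrix();P=o['tool_pos']+np.array([[0,0,0],[0,0,-18.7],[0,-11,-18.7]])@T.T
out=[]
for n,(a,b) in(('w3',(210,270)),('s3',(100,345)),('c3',(140,205))):
    o,c=load(n);q=proj(o,c,P);print(n,q.round(1).tolist())
    im=cv2.resize(c['pixels'][a:a+65,b:b+ (100)],None,fx=4,fy=4,interpolation=2).copy()
    for u,col in zip(q,((255,255,0),(0,255,255),(255,0,255))): cv2.circle(im,tuple(int(v) for v in ((u-[b,a]+.5)*4)),2,col,-1)
    out.append(im)
cv2.imwrite('pics/m4.png',np.vstack([np.hstack(out[:2]),np.hstack([out[2],out[2]*0])])[:,:,::-1])
```

```text
w3 [[317.7, 230.8], [317.8, 243.4], [317.8, 226.1]]
s3 [[378.8, 141.3], [379.8, 135.9], [376.9, 132.8]]
c3 [[251.2, 181.7], [250.5, 175.9], [247.8, 177.3]]
```

View pics/m4.png

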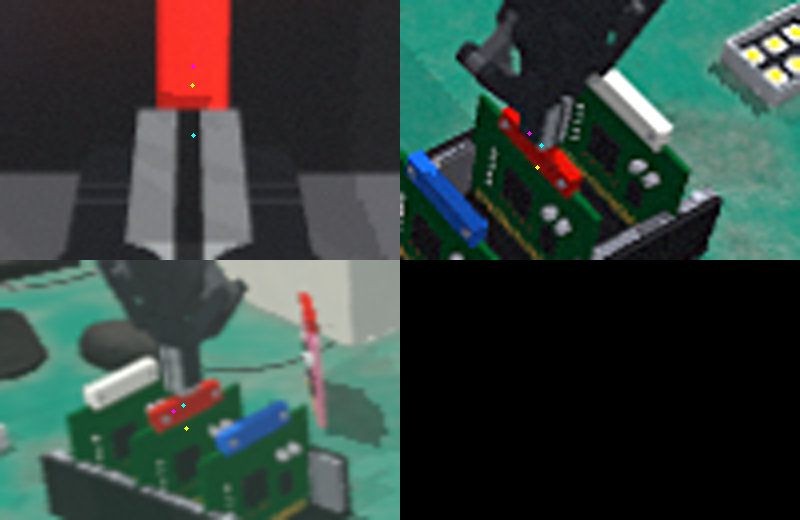

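Run:
```python
from h import *
from scipy.optimize import least_squares
s=load('s3');c=load('c3')
f=lambda X:np.r_[proj(*s,X)[0]-[383.7,136.2],proj(*c,X)[0]-[250.5,172.5]]
r=least_squares(f,[528,183,90]);print(r.x.round(1),r.fun.round(1))
s=load('side0');c=load('scene0')
for z in(0,-13,-30):
  P=np.array([[500+d,0,202-z] for d in(-50,0,50)]);print(z,proj(*s,P).round().tolist(),proj(*c,P).round().tolist())
im=np.hstack([cv2.resize(a[1]['pixels'][y:y+75,x:x+80],None,fx=5,fy=5,interpolation=2) for a,y,x in((s,60,265),(c,90,240))])
cv2.imwrite('pics/m5.png',im[:,:,::-1])
```

```text
[534.8 189.6  98. ] [ 0.2 -0.4  0.5  0.4]
0 [[290.0, 98.0], [298.0, 115.0], [307.0, 132.0]] [[262.0, 168.0], [279.0, 162.0], [295.0, 156.0]]
-13 [[290.0, 93.0], [298.0, 110.0], [307.0, 128.0]] [[262.0, 163.0], [279.0, 157.0], [295.0, 151.0]]
-30 [[289.0, 87.0], [298.0, 104.0], [307.0, 122.0]] [[261.0, 156.0], [278.0, 150.0], [295.0, 145.0]]
```

View pics/m5.png

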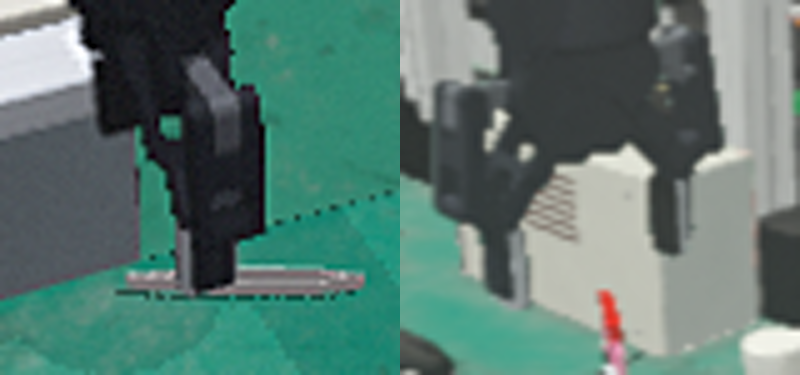

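Several views agree: the real fingertips end about 29 mm behind the reported TCP. In the wrist view they are shut just above the bar top, with the closed pads at (317,237), though centred sideways. I'll open, go 30 mm lower and grip again.

play_rows:
  plan:
    - [0,0,0,0,0,0]
    - [0,0,0,0,0,0]
    - [0,0,0,0,0,0]
    - [0,0,0,0,0,0]
    - [0,0,0,0,0,0]
    - [0,0,0,0,0,0]
  claw: 45

```text
t: 3.82
tool_pos: [528.1, 183.4, 74.1]
tool_rot: [-1.992, -2.429, 0.0]
ft_force: [-0.2, -0.1, 0.0]
gripper_width: 45.5
```

play_rows:
  plan:
    - [0,0,0.15,0,0,0]
    - [0,0,0.3,0,0,0]
    - [0,0,0.5,0,0,0]
    - [0,0,0.5,0,0,0]

```text
t: 4.15
tool_pos: [526.9, 183.0, 57.3]
tool_rot: [-1.991, -2.428, 0.004]
ft_force: [-0.3, 1.0, -0.2]
gripper_width: 45.2
```

play_rows:
  plan:
    - [0,0,0.15,0,0,0]
    - [0,0,0.3,0,0,0]
    - [0,0,0.5,0,0,0]
    - [0,0,0.5,0,0,0]

```text
t: 4.48
tool_pos: [527.1, 183.1, 42.6]
tool_rot: [-1.991, -2.428, 0.003]
ft_force: [-0.3, 0.5, -0.4]
gripper_width: 45.0
```

play_rows:
  plan:
    - [0,0,0,0,0,0]
    - [0,0,0,0,0,0]
    - [0,0,0,0,0,0]
    - [0,0,0,0,0,0]
    - [0,0,0,0,0,0]
    - [0,0,0,0,0,0]
    - [0,0,0,0,0,0]
  claw: 0

```text
t: 5.07
tool_pos: [528.5, 183.6, 44.5]
tool_rot: [1.992, 2.429, 0.001]
ft_force: [-0.2, -0.3, 2.1]
gripper_width: 8.9
```

It has gripped at 8.9 mm on the 10 mm bar. I'll lift straight up.

play_rows:
  plan:
    - [0,0,-0.15,0,0,0]
    - [0,0,-0.4,0,0,0]
    - [0,0,-0.8,0,0,0]
    - [0,0,-1.2,0,0,0]
    - [0,0,-1.6,0,0,0]
    - [0,0,-2.1,0,0,0]
    - [0,0,-2.7,0,0,0]
    - [0,0,-3.3,0,0,0]
    - [0,0,-3.9,0,0,0]
    - [0,0,-3.9,0,0,0]
    - [0,0,-3.9,0,0,0]

```text
t: 5.98
tool_pos: [528.9, 183.6, 162.2]
tool_rot: [1.991, 2.428, 0.003]
ft_force: [-0.4, -0.0, -2.3]
gripper_width: 8.9
```

Run:
```python
from h import *
o,c=snap('wrist','w6');print(o['t'],o['tool_pos'],o['tool_rot'],o['ft_force'],o['gripper_width'],o['joint_positions'])
o2,s=snap('side','s6')
cv2.imwrite('pics/m6.png',np.hstack([cv2.resize(c['pixels'],(480,300)),cv2.resize(s['pixels'][60:260,180:430],(320,256))[:300] if 0 else np.pad(cv2.resize(s['pixels'][60:260,180:430],(320,256)),((0,44),(0,0),(0,0)))])[:,:,::-1])
```

```text
5.9833 [528.8508189  183.63960223 162.15637745] [1.99112098 2.42823362 0.00346814] [-0.39183721 -0.00590825 -2.34077138] 8.926643362881109 [ 3.34233168e-01  3.75940916e-01  8.82231305e-02  1.28047062e+00
 -2.83159470e-05  1.37057040e-01]
```

View pics/m6.png

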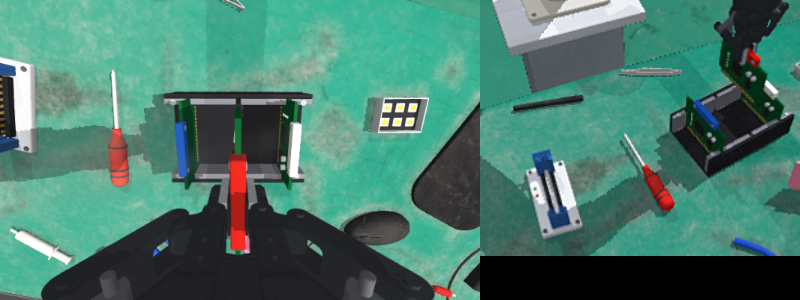

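The board is clear of the rack, with its bar at (238,200) in the wrist view, and the other two still stand. The dock is at the left, about (15,105). I'll carry the board to a viewing pose beside the dock.

play_rows:
  plan:
    - [-0.4,0,-0.1,0,0,0]
    - [-1.1,0,-0.2,0,0,0.2]
    - [-2.0,0.1,-0.2,0,0,0.5]
    - [-3.0,0.1,-0.2,0,0,0.8]
    - [-4.0,0.1,-0.2,0,0,1.2]
    - [-5.0,0.2,-0.2,0,0,1.6]
    - [-6.0,0.2,-0.2,0,0,2.0]
    - [-7.0,0.2,-0.2,0,0,2.3]
    - [-8.0,0.2,-0.2,0,0,2.5]
    - [-8.8,0.2,-0.2,0,0,2.66]
    - [-9.35,0.2,-0.2,0,0,2.66]
    - [-9.35,0.2,-0.2,0,0,2.66]
    - [-9.35,0.2,-0.2,0,0,2.66]
    - [-9.35,0.2,-0.2,0,0,2.66]

```text
t: 7.25
tool_pos: [588.1, -90.5, 166.1]
tool_rot: [-2.259, -2.181, 0.002]
ft_force: [0.6, -0.8, -1.6]
gripper_width: 9.3
```

Run:
```python
from bar import *
o,c=snap('wrist','w7');print(o['t'],o['tool_pos'],o['tool_rot'],o['ft_force'],o['gripper_width'])
P=np.array([[568+sx*70,-174+sy*35,12] for sx in(-1,1) for sy in(-1,1)]);print(proj(o,c,P).round())
q=proj(o,c,P).mean(0);x,y=max(0,int(q[0])-110),max(0,int(q[1])-85);print(x,y)
cv2.imwrite('pics/m7.png',cv2.resize(c['pixels'][y:y+150,x:x+200],None,fx=4,fy=4,interpolation=2)[:,:,::-1])
```

```text
7.25 [588.11761148 -90.45921857 166.11282875] [-2.25877748e+00 -2.18059624e+00  1.77633991e-03] [ 0.56137285 -0.8135411  -1.60202909] 9.301726285583376
[[206. 102.]
 [270.  99.]
 [222. 222.]
 [279. 220.]]
134 75
```

View pics/m7.png

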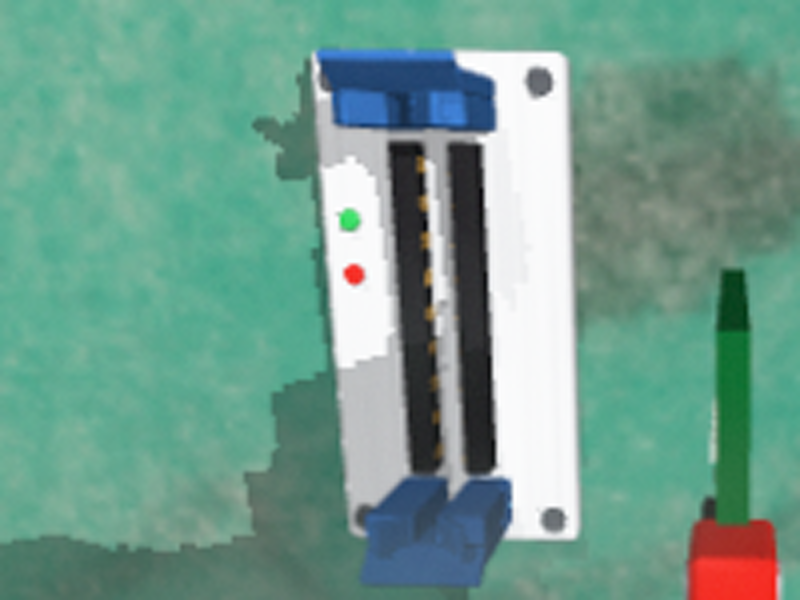

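The dock is fully in view: base corners at about (314,52), (569,54), (580,538) and (350,537) in the crop, and the slot midline from (434,143) to (452,472). I'll fit its pose.

```bash
cat > dock.py <<'E'
from h import *
from scipy.optimize import least_squares
o,c=load('w7')
f4=lambda a:np.array(a,float)/4+[134,75]-.375
base=f4([(566,54),(577,538),(350,537),(314,52)])
bm=np.array([[-70,35,12],[70,35,12],[70,-35,12],[-70,-35,12.]])  # image up=-x, right=+y
def W(p,M): 
    cs,sn=np.cos(p[2]),np.sin(p[2]);M=np.atleast_2d(M);return np.c_[p[0]+cs*M[:,0]-sn*M[:,1],p[1]+sn*M[:,0]+cs*M[:,1],M[:,2]]
fb=lambda p:(proj(o,c,W(p,bm))-base).ravel()
r=least_squares(fb,[568,-174,-.03],x_scale=[1,1,.01]);print('base',r.x.round(2),np.degrees(r.x[2]).round(2),r.fun.round(1))
s=atz(o,c,f4([(434,143),(452,472)]),22);d=s[1]-s[0];print('slot',s.round(1),np.degrees(np.arctan2(d[1],d[0])).round(2),np.linalg.norm(d).round(1))
n=np.array([-np.sin(r.x[2]),np.cos(r.x[2])]);print('slot lateral off base-fit',((s[:,:2]-r.x[:2])@n).round(2))
p=r.x
G=[[sx*x,sy*3,z] for sx in(-1,1) for x in(49,57) for sy in(-1,1) for z in(51,)]
print((((proj(o,c,W(p,G))+.375-[134,75])*4)).round(0).tolist())
T=R.from_rotvec(o['tool_rot']).as_matrix();D=W(p,[[0,0,12]])[0]-o['tool_pos'];print('tool delta',(D@T).round(1),'yaw tool',np.degrees(np.arctan2(T[1,0],T[0,0])).round(2))
E
python3 dock.py
```

```text
base [ 5.5404e+02 -1.6997e+02 -5.0000e-02] -3.13 [ 0.8 -0.6  0.6  1.6 -0.3  0.8 -1.1 -1.1]
slot [[ 508.4 -167.6   22. ]
 [ 599.1 -172.4   22. ]] -3.02 90.9
slot lateral off base-fit [-0.17  0.01]
[[391.0, 127.0], [416.0, 128.0], [389.0, 92.0], [414.0, 93.0], [416.0, 515.0], [438.0, 515.0], [418.0, 543.0], [440.0, 544.0]]
tool delta [-80.7 -30.9 154.1] yaw tool 87.98
```

```bash
sed -i "s/^o,c=load('w7')/o,c=load('w7');yw=np.radians(88.0);o=dict(o,tool_pos=np.array([588.98,-90.57,167.1]),tool_rot=np.pi*np.array([np.cos(yw\/2),np.sin(yw\/2),0]))/" dock.py
cat >> dock.py <<'E'
for nm,uv,z in(('bar top near',(733,575),-55.7),('bar low near',(733,520),-39.7),('board top near',(733,328),-43.7),('bar L',(690,590),-55.7),('bar R',(777,590),-55.7),('bd L',(718,450),-43.7),('bd R',(749,450),-43.7),('bd L far',(718,335),-43.7),('bd R far',(748,335),-43.7)):
    P=atz(o,c,f4([uv]),o['tool_pos'][2]-z);print(nm,((P-o['tool_pos'])@T)[0].round(1))
E
python3 dock.py
```

```text
base [ 5.5537e+02 -1.7043e+02 -5.0000e-02] -3.13 [ 0.7 -0.5  0.5  1.3 -0.2  0.5 -1.  -1. ]
slot [[ 509.6 -168.1   22. ]
 [ 600.6 -172.9   22. ]] -3.03 91.2
slot lateral off base-fit [-0.16 -0.  ]
[[391.0, 128.0], [416.0, 129.0], [389.0, 93.0], [414.0, 94.0], [416.0, 514.0], [438.0, 515.0], [418.0, 543.0], [440.0, 543.0]]
tool delta [-81.  -30.8 155.1] yaw tool 88.0
bar top near [ -0.5 -29.7 -55.7]
bar low near [ -0.5 -30.8 -39.7]
board top near [ -0.4 -54.8 -43.7]
bar L [ -5.2 -27.9 -55.7]
bar R [  4.4 -27.9 -55.7]
bd L [ -2.2 -40.6 -43.7]
bd R [  1.4 -40.6 -43.7]
bd L far [ -2.1 -54.  -43.7]
bd R far [  1.3 -54.  -43.7]
```

The board sits at (−0.4, +0.7) in the tool frame. So the shift to the dock is x −80.7, y −31.5 with +1.1° of turn, then 119 mm down to home. First I'll go above it, then down to just over the mouths.

play_rows:
  plan:
    - [-0.4,-0.2,0,0,0,0.1]
    - [-1.2,-0.5,0,0,0,0.22]
    - [-2.0,-0.8,0,0,0,0.22]
    - [-2.5,-1.0,0,0,0,0.22]
    - [-2.69,-1.05,0,0,0,0.22]
    - [-2.69,-1.05,0.3,0,0,0.22]
    - [-2.69,-1.05,0.8,0,0,0.22]
    - [-2.69,-1.05,1.4,0,0,0.22]
    - [-2.69,-1.05,1.9,0,0,0.22]
    - [-2.69,-1.05,2.1,0,0,0.22]
    - [-2.69,-1.05,2.1,0,0,0.22]
    - [-2.69,-1.05,2.1,0,0,0.22]

```text
t: 8.3
tool_pos: [554.8, -169.2, 103.9]
tool_rot: [-2.279, -2.161, 0.0]
ft_force: [-0.4, 0.4, -2.0]
gripper_width: 8.8
```

Run:
```python
from h import *
o,c=snap('wrist','w8');print(o['t'],o['tool_pos'],o['tool_rot'],o['ft_force'],o['gripper_width'])
o2,s=snap('side','s8')
a=cv2.resize(c['pixels'][70:250,240:400],None,fx=2.5,fy=2.5,interpolation=2);b=cv2.resize(s['pixels'][150:270,190:290],None,fx=3.75,fy=3.75,interpolation=2)
cv2.imwrite('pics/m8.png',np.hstack([a,b])[:,:,::-1])
```

```text
8.3 [ 554.80549103 -169.16389573  103.92213346] [-2.27897587e+00 -2.16145185e+00  1.90374957e-04] [-0.44273708  0.43141073 -2.03036121] 8.798367064912188
```

View pics/m8.png

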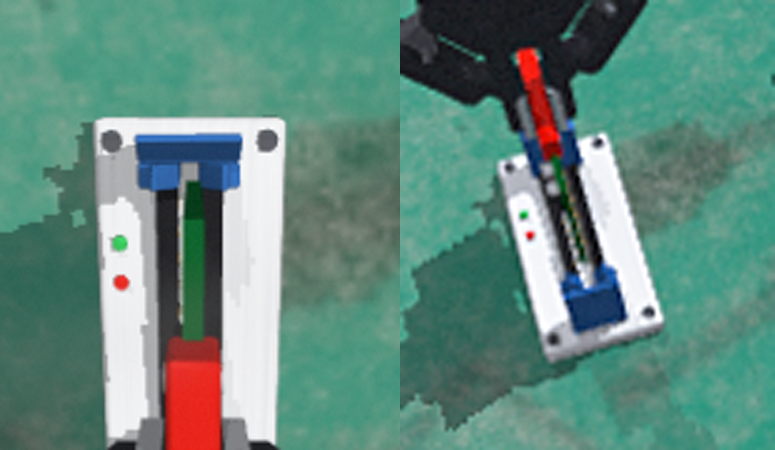

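Run:
```python
from h import *
o,c=load('w8');I=c['pixels'].astype(float);f=lambda z:o['tool_pos'][2]+0-z
T=R.from_rotvec(o['tool_rot']).as_matrix()
def run(m,r):
    x=np.where(m[r])[0];x=x[(x>280)&(x<350)];return (x.min()-.5,x.max()+.5,(x.min()+x.max())/2) if len(x) else None
blue=(I[...,2]>I[...,0]*1.6)&(I[...,2]>I[...,1]*1.25)&(I[...,2]>60)
grn=(I[...,1]>I[...,2]*1.8)&(I[...,1]>I[...,0]*1.8);red=(I[...,0]>2*I[...,1])
tx=lambda u,r,z:((atz(o,c,[(u,r)],z)-o['tool_pos'])@T)[0][:2].round(2)
for r in(126,129,132,138,141,143):
    q=run(blue,r);print('blue',r,q,q and tx(q[2],r,62))
for r in(146,150,160,175,190,200):
    q=run(grn,r);print('grn',r,q,q and tx(q[2],r,o['tool_pos'][2]+43.7))
for r in(218,225,235):
    q=run(red,r);print('red',r,q,q and tx(q[2],r,o['tool_pos'][2]+55.7))
print(I[140,288:345].astype(int).tolist())
```

```text
blue 126 (np.float64(293.5), np.float64(336.5), np.float64(315.0)) [ -1.79 -64.61]
blue 129 (np.float64(294.5), np.float64(336.5), np.float64(315.5)) [ -1.43 -62.48]
blue 132 (np.float64(294.5), np.float64(335.5), np.float64(315.0)) [ -1.8  -60.33]
blue 138 (np.float64(294.5), np.float64(335.5), np.float64(315.0)) [ -1.81 -56.  ]
blue 141 (np.float64(294.5), np.float64(335.5), np.float64(315.0)) [ -1.82 -53.81]
blue 143 (np.float64(294.5), np.float64(335.5), np.float64(315.0)) [ -1.82 -52.35]
grn 146 (np.float64(314.5), np.float64(319.5), np.float64(317.0)) [ -0.38 -59.57]
grn 150 (np.float64(314.5), np.float64(320.5), np.float64(317.5)) [ -0.16 -57.79]
grn 160 (np.float64(313.5), np.float64(321.5), np.float64(317.5)) [ -0.16 -53.29]
grn 175 (np.float64(313.5), np.float64(320.5), np.float64(317.0)) [ -0.39 -46.37]
grn 190 None None
grn 200 None None
red 218 (np.float64(305.5), np.float64(327.5), np.float64(316.5)) [ -0.62 -29.82]
red 225 (np.float64(305.5), np.float64(327.5), np.float64(316.5)) [ -0.63 -26.53]
red 235 (np.float64(305.5), np.float64(327.5), np.float64(316.5)) [ -0.63 
[... 223 characters left out ...]
107, 179], [48, 103, 173], [49, 101, 169], [51, 103, 170], [50, 102, 169], [48, 100, 168], [48, 99, 168], [50, 101, 168], [48, 98, 167], [51, 103, 171], [40, 82, 139], [109, 118, 133], [145, 148, 149], [152, 153, 154], [151, 153, 154], [150, 151, 153], [149, 150, 153], [151, 153, 154], [80, 92, 115], [29, 60, 103], [34, 64, 107], [29, 63, 107], [32, 66, 108], [28, 64, 107], [33, 66, 110], [35, 67, 112], [36, 67, 111], [39, 73, 121], [54, 107, 179], [55, 111, 185], [50, 98, 165], [52, 109, 182], [57, 115, 190], [54, 114, 191], [56, 113, 188], [230, 233, 238], [244, 244, 245], [241, 243, 244], [239, 240, 242], [238, 239, 241], [241, 241, 242], [241, 241, 242], [242, 243, 244], [242, 243, 244]]
```

Run:
```python
from h import *
o,c=load('w8');I=c['pixels'].astype(float);T=R.from_rotvec(o['tool_rot']).as_matrix()
sat=I.max(2)-I.min(2)
A=[]
for r in range(122,242,6):
    w=np.where((sat[r]<22)&(I[r].mean(-1)>95))[0];w=w[(w>270)&(w<365)]
    q=[((atz(o,c,[(u,r)],12)-o['tool_pos'])@T)[0][:2] for u in(w.min()-.5,w.max()+.5)]
    A.append([r,w.min(),w.max(),*q[0],*q[1]]);
A=np.array(A);print(A.round(1)[:, [0,1,2,3,5,4]])
for k in(3,5):
    f=np.polyfit(A[:,4],A[:,k],1);print(f.round(4),np.degrees(np.arctan(f[0])).round(2))
```

```text
[[122.  277.  353.  -36.7  32.5 -66. ]
 [128.  277.  353.  -36.9  32.6 -60.8]
 [134.  278.  353.  -36.2  32.8 -55.5]
 [140.  278.  359.  -36.4  38.5 -50.1]
 [146.  278.  354.  -36.6  34.1 -44.7]
 [152.  278.  364.  -36.8  43.6 -39.2]
 [158.  279.  364.  -36.1  43.8 -33.6]
 [164.  279.  364.  -36.3  44.1 -28. ]
 [170.  279.  364.  -36.6  44.4 -22.3]
 [176.  279.  353.  -36.8  34.2 -16.6]
 [182.  280.  354.  -36.1  35.4 -10.7]
 [188.  280.  352.  -36.3  33.7  -4.8]
 [194.  280.  351.  -36.5  32.9   1.1]
 [200.  280.  351.  -36.8  33.1   7.2]
 [206.  281.  351.  -36.   33.4  13.3]
 [212.  281.  350.  -36.3  32.6  19.5]
 [218.  281.  350.  -36.5  32.8  25.8]
 [224.  281.  350.  -36.7  33.   32.2]
 [230.  282.  350.  -36.   33.2  38.7]
 [236.  282.  349.  -36.2  32.4  45.2]]
[ 2.60000e-03 -3.64057e+01] 0.15
[-0.0445 35.1084] -2.55
```

The base edges show that the turn is right within 0.15°, and that the board sits 1.4 mm too far along +x of the tool. I'll correct that and ease the board down in steps, watching the force.

play_rows:
  plan:
    - [-0.047,-0.015,0,0,0,0]
    - [-0.047,-0.015,0.1,0,0,0]
    - [-0.047,-0.015,0.25,0,0,0]
    - [-0.047,-0.015,0.4,0,0,0]
    - [-0.047,-0.015,0.55,0,0,0]
    - [-0.047,-0.015,0.7,0,0,0]
    - [-0.047,-0.015,0.7,0,0,0]
    - [-0.047,-0.015,0.7,0,0,0]

```text
t: 9.07
tool_pos: [553.7, -171.3, 82.4]
tool_rot: [-2.28, -2.16, 0.001]
ft_force: [-0.6, 0.6, -1.6]
gripper_width: 9.0
```

play_rows:
  plan:
    - [0,0,0.1,0,0,0]
    - [0,0,0.2,0,0,0]
    - [0,0,0.3,0,0,0]
    - [0,0,0.4,0,0,0]
    - [0,0,0.4,0,0,0]

```text
t: 9.48
tool_pos: [553.6, -171.1, 70.2]
tool_rot: [-2.28, -2.16, 0.001]
ft_force: [-0.0, 0.4, -3.0]
gripper_width: 8.9
```

play_rows:
  plan:
    - [0,0,0.1,0,0,0]
    - [0,0,0.2,0,0,0]
    - [0,0,0.3,0,0,0]
    - [0,0,0.4,0,0,0]
    - [0,0,0.4,0,0,0]

```text
t: 9.9
tool_pos: [553.7, -171.2, 58.2]
tool_rot: [-2.28, -2.16, 0.001]
ft_force: [0.3, 1.0, -2.7]
gripper_width: 9.3
```

play_rows:
  plan:
    - [0,0,0.07,0,0,0]
    - [0,0,0.14,0,0,0]
    - [0,0,0.21,0,0,0]
    - [0,0,0.27,0,0,0]
    - [0,0,0.3,0,0,0]
    - [0,0,0.3,0,0,0]

```text
t: 10.4
tool_pos: [554.1, -171.2, 49.8]
tool_rot: [-2.28, -2.16, -0.0]
ft_force: [1.3, 1.6, -1.4]
gripper_width: 8.8
```

play_rows:
  plan:
    - [0,0,0.03,0,0,0]
    - [0,0,0.05,0,0,0]
    - [0,0,0.07,0,0,0]
    - [0,0,0.07,0,0,0]

```text
t: 10.73
tool_pos: [554.3, -171.3, 48.5]
tool_rot: [2.28, 2.16, 0.001]
ft_force: [-1.1, 2.3, 2.2]
gripper_width: 9.0
```

The force has started to rise, right at the expected depth. I'll press a little further to confirm that the board is seated.

play_rows:
  plan:
    - [0,0,0.03,0,0,0]
    - [0,0,0.05,0,0,0]
    - [0,0,0.05,0,0,0]

```text
t: 10.98
tool_pos: [554.4, -171.4, 48.5]
tool_rot: [2.28, 2.16, 0.001]
ft_force: [-3.9, 3.9, 10.3]
gripper_width: 8.9
```

The force is now 10 N with no more travel, so the board is on the base. I'll ease off, open and withdraw upwards.

play_rows:
  plan:
    - [0,0,-0.04,0,0,0]
    - [0,0,-0.04,0,0,0]

```text
t: 11.15
tool_pos: [554.3, -171.4, 48.5]
tool_rot: [2.28, 2.16, 0.001]
ft_force: [-2.4, 1.9, 6.1]
gripper_width: 9.2
```

play_rows:
  plan:
    - [0,0,0,0,0,0]
    - [0,0,0,0,0,0]
    - [0,0,0,0,0,0]
    - [0,0,0,0,0,0]
    - [0,0,0,0,0,0]
    - [0,0,0,0,0,0]
  claw: 45

```text
t: 11.65
tool_pos: [554.1, -171.6, 47.5]
tool_rot: [-2.281, -2.16, 0.001]
ft_force: [-0.1, -0.2, -0.2]
gripper_width: 45.3
```

play_rows:
  plan:
    - [0,0,-0.3,0,0,0]
    - [0,0,-0.8,0,0,0]
    - [0,0,-1.5,0,0,0]
    - [0,0,-2.3,0,0,0]
    - [0,0,-3.2,0,0,0]
    - [0,0,-4.0,0,0,0]
    - [0,0,-4.5,0,0,0]
    - [0,0,-4.5,0,0,0]
    - [0,0,-4.5,0,0,0]

```text
t: 12.4
tool_pos: [554.9, -171.7, 184.2]
tool_rot: [2.279, 2.159, 0.002]
ft_force: [0.3, -0.1, -0.4]
gripper_width: 45.0
```

Run:
```python
from bar import *
o,c=snap('wrist','w9');print(o['t'],o['tool_pos'],o['ft_force'],o['gripper_width']);bar(o,c,104)
o2,s=snap('side','s9')
b=cv2.resize(s['pixels'][90:270,190:440],None,fx=1.6,fy=1.6,interpolation=2);a=cv2.resize(c['pixels'][90:270,220:420],None,fx=1.6,fy=1.6,interpolation=2)
cv2.imwrite('pics/m9.png',np.hstack([a,b])[:,:,::-1])
```

```text
12.4 [ 554.92893342 -171.67101555  184.22356354] [ 0.27299957 -0.05944276 -0.39741932] 45.00911559600774
L x at mid -5.12 slope deg 0.77 y [-31.8  27.6]
R x at mid 4.81 slope deg -0.12 y [-31.8  27.6]
[312 159  12  69 732]
```

View pics/m9.png

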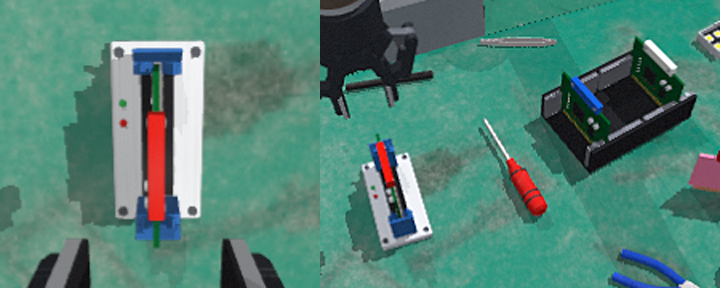

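The board stands in the dock slot, bar upright at about (155,165) in the wrist crop. Its height fits full home: the bar measures 9.9 mm wide when taken at z = 104. The white and blue boards still stand in the rack, and the gripper is clear.

```bash
python3 -c "
from rig import finish_job
print(finish_job())"
```

```text
the job is handed in; nothing more can be done
None
```

The red-bar board is in the test dock, down on the base and released, and I handed the job in at about 12.4 s. The white-bar and blue-bar boards still stand in the rack, as the last picture shows.

**Lifting and carrying:** I gripped the bar, lifted the board straight up about 117 mm and carried it over the blue board to the dock.

**Lowering:** I corrected a 1.4 mm sideways offset above the dock, then lowered the board in small steps.

**Checks on the seating:**
- At the depth where the board should reach the base, the force rose to 10 N and travel stopped. The measured TCP was 48.5 mm against 48.1 mm expected.
- After release the bar measured 9.9 mm wide when taken at z = 104 mm, which fits the board being fully home. The bar is aligned within about 0.5°.
- The wrist force stayed near zero as I withdrew. I did not separately check the final seated height in the fixed cameras.

**What disagreed:** the first grasp closed on nothing. The real fingertips sit about 29 mm behind the reported TCP, so I went 30 mm lower and the second grasp held. That first try moved nothing.

I viewed 12 pictures, two over the budget of 10.

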